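Roll a specimen jar up the reader's feed ramp and hold it at the stop

TASK

Push the capped specimen jar with the fingertips, slowly, up its lane of the reader's feed ramp until it lies squarely against the spring-loaded end stop and clearly presses the stop plate in, and finish while still holding it pressed there so that it cannot roll back. Only push it: do not pinch or lift the jar, flick it or let it run back down the ramp. Leave the steel canister in the other lane, the tip box and the steel jar where they are.

Things in the scene. Friction and masses are not known exactly. Their poses are not given: they have to be found in the camera images.
- jar: Specimen jar: white plastic cylinder with paper label, lying on its side; 92 mm long overall: body 44 mm diameter, 76 long, then a narrower red screw cap, 38 diameter, 16 long. 110 to 220 g. Origin on its axis at mid length, y along the axis to the cap, x and z turn as it rolls. Starts across one lane of the level apron, axis 37 mm above the table, nearly parallel to the stop, free to roll.
- ramp_foot (a point): Middle of the line where the feed's level apron meets the ramp's foot, midway between the two lanes, on the surface, 15 mm above the table. x runs up the ramp's surface to the stop, y left along the foot line, z square to the ramp. The ramp climbs at 8 degrees, 145 mm along x from here to the resting stop's face: when the jar touches it, the jar's axis is at x 123, z 22 mm. Fixed to the table.
- feed: The reader and its feed, fixed. Origin on the table, midway across, 45 mm further up than the foot line; x level, up the feed; z up. Two lanes 100 mm wide, centred 53 mm either side; cheeks beside and between them 6 mm thick, 12 mm above the surface. The apron, 15 mm high, runs 82 mm from the foot line towards the robot to a lip 6 mm thick, 5 mm above it. Reader housing behind the stop: 78 mm high.
- stop (a joint): The spring-loaded end stop: a steel plate across the top of both lanes, 6 mm thick, square to the ramp, standing 34 mm above its surface. Value: how far it is pressed in, up the ramp, in metres; 0 at rest, 0.008 fully in. It springs back; each mm takes about 0.8 N (6.4 N fully in).
- canister: A bare steel canister, a plain cylinder 44 mm in diameter and 64 mm long, without a cap, lying across the other lane of the apron, free to roll. Origin on its axis at mid length, y along its axis. To be left alone.
- tipbox: Pipette-tip box standing loose on the table to one side of the feed, 117 x 80 x 61 mm; origin at the centre of its underside. To be left alone.
- steeljar: Upright lidded steel jar, 60 mm in diameter and 85 mm high, standing loose on the table to one side of the feed; origin at the centre of its underside. To be left alone.

How it is judged:
By the outcome, as a careful person would: the job done as asked, in the order asked, and still so for the second after the job is handed in, while the arm keeps its last pose, push and grip.
It also fails if it takes over 38 s, if anything falls off the work surface, if the arm or the gripper's body presses on something with over 40 N, if the wrist force passes 120 N, or if a joint passes its speed limit or range.

ROBOT

A 6-joint arm with a two-finger parallel gripper is mounted at the origin on the work surface. World frame = base frame: x ahead of the robot, y to its left, z up, the work surface at z = 0. Lengths are in mm, angles in rad, forces in N, time in s.
With the tool pointing down it reaches from about 275 to 975 mm from the base axis. Payload 8.4 kg.
Tool frame: the origin (TCP) lies at the very end of the fingers, on their centre line; the grasp point (between the pads) lies ctrl.grasp_offset behind it (ctrl.grasp_offset is the distance from the TCP to the grasp point, in mm); z points along the fingers, y is the line along which they close (so a half turn about z gives the same grasp; the last joint's range is limited). The gripper opens to 92 mm and grips with 3 to 60 N. Pads are 20 mm wide; open, the fingers measure 128 mm over their backs; the gripper's body (75 mm by 189 mm) begins 69 mm behind the grasp point.
Start: joints at [1.234, 0.353, 1.633, -0, 1.155, -0.002], TCP at [205.361, 590.3, 214.583] pointing down, gripper open.
Joint ranges: [-2.63, 2.63], [-0.92, 2.1], [0.06, 2.66], [-1.3, 4.44], [0, 2.69], [-3.02, 3.02]. Speed limits (rad/s): [2.22, 2.22, 2.79, 3.14, 3.14, 3.14].

INTERFACE

Orientations are given as a rotation vector (axis times angle).
In Python, from bench import status, vision, job, ctrl gives the robot as it stands. The module is installed in compiled form; this text tells all that it offers.
- The arm moves only by the shell command python3 -m inch 'ROWS' [FORCE]. ROWS is a JSON object of lists of equal length, an entry for each row: "twist": the turn, a rotation vector about the tool's x, y, z in rad, a list of three; "dp": the shift along the tool's x, y, z in m, a list of three; "fingers": the gripper command: -1 is fully open, 1 is shut, values between are in proportion. In form: {"twist": [[wx, wy, wz], ...], "dp": [[x, y, z], ...], "fingers": [fingers, ...]}. A call has 1 to 10 rows; each row shifts and turns the commanded pose from where the row before left it, along the tool's axes as they then stand; what a row does not reach is not made up. A row lasts 1/10 s, in which the tool goes at most 50 mm and 8.59 degrees, less where a joint would pass 70% of its speed; a pose out of reach is approached as far as the arm can. A call with a gripper value outside its range is refused whole. The fingers move at their own pace and stop on an object; FORCE is the grip in N (left out, the last holds). Time passes only in rows, so rows that do not move let the fingers close. It gives the time, the measured TCP pose, the force, the opening and the grip force at its end, in the units of the state.
- status.read_state(): the state, without advancing time (a new reading comes with each control period).
- vision.read_camera(name): name is "scene" or "top" or "wrist"; returns (picture, depth): 400x640x3 uint8, blue, green, red; 400x640 float32, mm along the optical axis (not along the pixel's ray), 0 where there is no reading.
- vision.camera_model(name): a dict with "fx", "fy", "cx", "cy" (pixels), "pose" (4x4, takes a point from camera to world coordinates); the wrist camera has in their place "mount" (4x4, takes a point from camera to tool coordinates, whose origin is the TCP and whose axes are the flange's). Camera axes: x right, y down, z forward; pixel columns grow to the right and rows downward; lengths in mm; the calibration is good to about 2 mm. A picture is of the moment at which its call begins: read the wrist's pose just before it. camera_model takes no time and is no camera call.
- job.finish_job(): hands the job in; it is judged then, once.
Trained networks look in the newest picture that a camera, given by its name, has taken for a name from the list of things; names that differ only in an ending like _2 or _b are one class to them, and where a whole thing is asked for, a point or a joint stands for the part that bears it (a point fixed in the world has none). Each returns a list of dicts, best first, with "confidence" (0 to 1); they miss things now and then, are a little off and sometimes report something else, mostly with a low value. They report only what shows in the picture. A call takes as long as a camera call.
- vision.recognise(camera, query): "xyz" ([x, y, z] in mm, in world coordinates, good to about 4 mm: the middle of the surface that is visible of it).
- vision.place_of(camera, query): "xyz" ([x, y, z] in mm, in world coordinates, good to about 4 mm: a listed point, or the origin of a listed thing).
The state is a dict: "clock": time; "q": joint angles; "qd": joint speeds; "effort": joint torques, N m; "tool_pos": TCP position; "orientation": TCP orientation; "wrist_force": force on the tool from outside, world axes, zero at the start; "wrist_torque": the same for the moment, N m; "gripper_width": opening from 0.0 (shut) to 1.0 (fully open); "grip_force": force on a finger pad.
Only numpy, scipy, OpenCV 4.12 (cv2) and the standard library are available. Lean on these libraries where they do the work, as an engineer would, in place of code of your own. Each camera call takes 0.05 s, during which the arm holds its last target. There are 200 camera calls.

## Working session

There is one attempt and no reset: what is moved stays moved. The work goes in short steps, Python scripts to look and compute and a shell command to move; the robot and the scene stay as the last step left them, time stands still between calls to the robot, and variables do not carry over. Pictures are saved under pics/ and viewed, at most 10 in all, crops included, and the job is handed in when it is done.

```bash
mkdir -p pics; python3 - <<'E'
from bench import status, vision, ctrl
import cv2, numpy as np
s=status.read_state(); print({k:np.round(v,3).tolist() for k,v in s.items()}, ctrl.grasp_offset)
for c in ("top","scene"):
    im,d=vision.read_camera(c); cv2.imwrite(f"pics/{c}0.png",im); np.save(f"{c}0.npy",d)
    for q in ("jar","ramp_foot","feed","canister","tipbox","steeljar"):
        print(c,q,[(np.round(r["xyz"],1).tolist(),round(r["confidence"],2)) for r in vision.place_of(c,q)][:2])
E
```

```text
{'clock': 0.0, 'q': [1.234, 0.354, 1.634, 0.0, 1.155, -0.002], 'qd': [-0.001, 0.001, 0.0, 0.0, -0.0, 0.001], 'effort': [0.0, -59.383, -33.423, 0.07, 0.023, -0.0], 'tool_pos': [205.184, 589.855, 213.907], 'orientation': [-0.523, -3.097, 0.002], 'wrist_force': [0.548, -0.318, -0.244], 'wrist_torque': [0.003, 0.018, 0.026], 'grip_force': 0.0, 'gripper_width': 0.999} 18.700000000000003
top jar [([485.9, 20.6, 36.6], 0.86)]
top ramp_foot [([525.1, 68.1, 15.6], 0.95)]
top feed [([566.7, 66.6, -0.4], 0.71)]
top canister [([498.3, 127.9, 36.3], 0.64)]
top tipbox [([650.0, 287.5, -0.3], 0.8)]
top steeljar [([611.7, -148.5, 0.2], 0.74), ([649.4, 288.0, -1.7], 0.52)]
scene jar [([489.4, 20.1, 39.4], 0.9), ([646.4, 288.7, 1.3], 0.16)]
scene ramp_foot [([523.7, 71.0, 15.6], 0.81), ([490.8, 18.0, 39.6], 0.69)]
scene feed [([570.4, 68.5, -0.4], 0.67)]
scene canister [([495.9, 123.1, 37.5], 0.58)]
scene tipbox [([490.2, 18.0, 39.1], 0.72), ([652.1, 285.6, -0.5], 0.7)]
scene steeljar [([613.4, -148.7, -0.9], 0.84)]
```

View pics/top0.png

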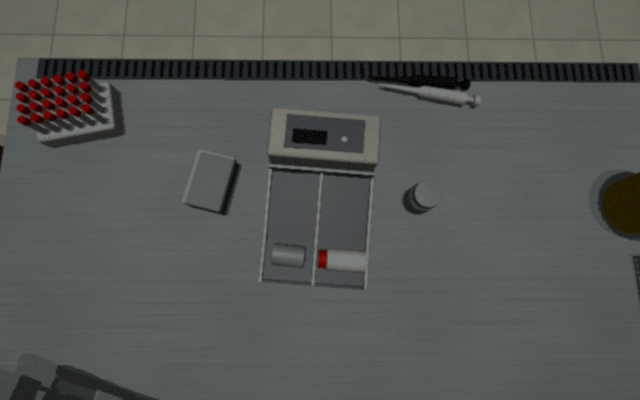

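View pics/scene0.png

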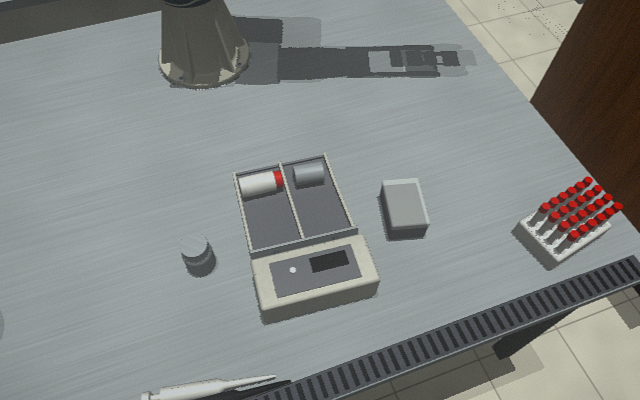

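The jar (cap towards +y) lies in the right-hand lane at about px (342,260) in the top view. The canister is in the left lane at (288,255). The feed is turned slightly clockwise, so I'll measure its yaw.

```bash
cat > h.py <<'E'
import numpy as np, cv2
from bench import vision,status
from scipy.spatial.transform import Rotation as R
def T_of(cam,s=None):
    m=vision.camera_model(cam)
    if "pose" in m: return m,np.array(m["pose"])
    T=np.eye(4);T[:3,:3]=R.from_rotvec(s["orientation"]).as_matrix();T[:3,3]=s["tool_pos"]
    return m,T@np.array(m["mount"])
def cloud(cam,d,s=None):
    m,T=T_of(cam,s); v,u=np.indices(d.shape)
    P=np.stack([(u-m["cx"])/m["fx"]*d,(v-m["cy"])/m["fy"]*d,d],-1)
    return P@T[:3,:3].T+T[:3,3]
E
python3 - <<'E'
from h import *
d=np.load("top0.npy");P=cloud("top",d);im=cv2.imread("pics/top0.png")
m,T=T_of("top");print(np.round(T,3).tolist(),m["fx"])
def box(u0,u1,v0,v1):return P[v0:v1,u0:u1].reshape(-1,3)
for b in [(278,314,182,225),(326,366,184,225)]:
    Q=box(*b);A=np.c_[Q[:,:2],np.ones(len(Q))];c,*_=np.linalg.lstsq(A,Q[:,2],rcond=None)
    print("ramp",c,np.degrees(np.arctan(np.hypot(c[0],c[1]))),np.degrees(np.arctan2(c[1],c[0])),(Q[:,2]-A@c).std())
print("table",box(400,440,260,300)[:,2].mean(),box(190,230,260,300)[:,2].mean())
# middle cheek line: brightest column per row
g=cv2.cvtColor(im,cv2.COLOR_BGR2GRAY).astype(float)
for lo,hi in ((308,328),(362,378),(258,276)):
    L=[]
    for v in range(185,236):
        w=g[v,lo:hi];w=np.clip(w-np.median(w)-10,0,None)
        if w.sum()>0:
            u=lo+(w*np.arange(hi-lo)).sum()/w.sum(); p=P[v,int(round(u))]
            # ray at known height ~ surface+12
            L.append((u,v))
    L=np.array(L); cam=T[:3,3]; X=[]
    for u,v in L:
        r=T[:3,:3]@[(u-m["cx"])/m["fx"],(v-m["cy"])/m["fy"],1]
        x=cam+r*((40-cam[2])/r[2]); z=27+max(0,(x[0]-525)*.14); X.append(cam+r*((z-cam[2])/r[2]))
    X=np.array(X);f=np.polyfit(X[:,0],X[:,1],1);print("cheek yaw",np.degrees(np.arctan(f[0])),"y@525",np.polyval(f,525),(X[:,1]-np.polyval(f,X[:,0])).std(),len(X))
# jar
hsv=cv2.cvtColor(im,cv2.COLOR_BGR2HSV)
Q=box(316,372,244,276);Q=Q[(Q[:,2]>45)]
c=Q.mean(0);w,V=np.linalg.eigh(np.cov(Q[:,:2].T));a=V[:,1];print("jar top",c,a,np.degrees(np.arctan2(a[1],a[0])),Q.min(0),Q.max(0),len(Q))
E
```

```text
[[-0.006, -0.982, 0.187, 467.488], [-1.0, 0.002, -0.026, 89.666], [0.025, -0.187, -0.982, 791.053], [0.0, 0.0, 0.0, 1.0]] 372.3098769193887
ramp [-6.66621110e-01 -1.79896322e-01  4.51158524e+02] 34.6238466425716 -164.89774536056817 55.19186307840417
ramp [ -0.63624105   0.48992435 409.16550319] 38.764888151522946 142.40266908554526 52.30957809204343
table 4.092605958409861 2.266220526887272
cheek yaw -4.667913410764402 y@525 68.68188700806634 0.19806180563970174 51
cheek yaw -4.981875539665001 y@525 -38.03429246290181 0.24188508194380123 51
cheek yaw -5.140671294019633 y@525 175.93547162394907 0.3380631952666945 51
jar top [484.97633232  17.4814695   59.12775421] [0.05196606 0.99864885] 87.02122254375521 [463.28854066 -28.35859939  45.22152083] [506.62371178  89.66645625 791.05268465] 937
```

```bash
python3 -m inch '{"twist":[[0,0,-0.03],[0,0,-0.03],[0,0,-0.03],[0,0,-0.03],[0,0,-0.03],[0,0,-0.03],[0,0,-0.03],[0,0,-0.03],[0,0,-0.03],[0,0,0]],"dp":[[-0.03,-0.034,0],[-0.032,-0.034,0],[-0.032,-0.034,0],[-0.032,-0.034,0],[-0.032,-0.034,0],[-0.032,-0.034,0],[-0.032,-0.034,0],[-0.032,-0.034,0],[-0.032,-0.034,0],[0,0,0]],"fingers":[-0.35,-0.35,-0.35,-0.35,-0.35,-0.35,-0.35,-0.35,-0.35,-0.35]}'
```

```text
clock: 1.7
tool_pos: [421.8, 228.0, 214.9]
orientation: [0.107, 3.138, -0.001]
wrist_force: [0.5, 0.5, 0.1]
gripper_width: 0.676
grip_force: 0.0
```

```bash
python3 -m inch '{"twist":[[0,0,0.017],[0,0,0],[0,0,0],[0,0,0],[0,0,0],[0,0,0],[0,0,0]],"dp":[[-0.003,-0.035,0],[-0.003,-0.035,0],[-0.003,-0.035,0],[-0.003,-0.035,0],[-0.003,-0.035,0],[-0.003,-0.035,0],[0,0,0]],"fingers":[0.35,0.35,0.35,0.35,0.35,0.35,0.35]}' && python3 - <<'E'
from h import *
s=status.read_state();im,d=vision.read_camera("wrist");print(s["tool_pos"],s["orientation"])
cv2.imwrite("pics/w1.png",im);np.savez("w1.npz",d=d,**{k:s[k] for k in("tool_pos","orientation")})
for q in("jar","ramp_foot"):print(q,[(np.round(r["xyz"],1).tolist(),round(r["confidence"],2)) for r in vision.place_of("wrist",q)][:2])
E
```

```text
clock: 2.4
tool_pos: [420.2, 18.5, 214.8]
orientation: [0.133, 3.138, -0.001]
wrist_force: [-0.2, 0.4, -0.6]
gripper_width: 0.323
grip_force: 0.0
[420.16808908  18.48764021 214.76731574] [ 1.33090356e-01  3.13839634e+00 -1.15973426e-03]
jar [([487.0, 22.4, 37.2], 0.85)]
ramp_foot []
```

View pics/w1.png

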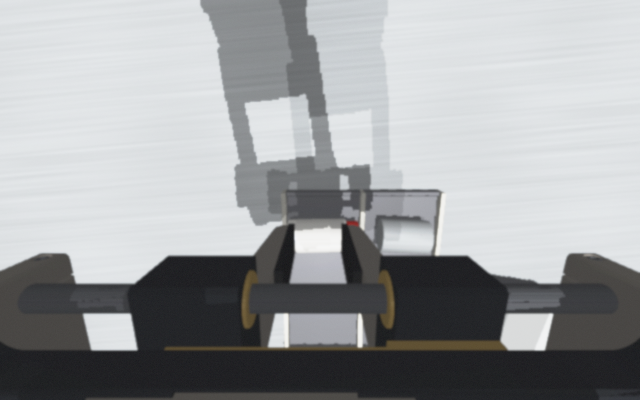

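The wrist view shows the lip level at row 190, with cheeks at columns 286, 362 and 440. The jar sits between the fingers at about (318,238), red cap edge at (352,223). I'll fit these to check alignment.

```bash
python3 - <<'E'
from h import *
z=np.load("w1.npz");d=z["d"];im=cv2.imread("pics/w1.png");g=cv2.cvtColor(im,cv2.COLOR_BGR2GRAY).astype(float)
m,T=T_of("wrist",z);c=T[:3,3]
def hit(u,v,h):
    r=T[:3,:3]@[(u-m["cx"])/m["fx"],(v-m["cy"])/m["fy"],1];return c+r*((h-c[2])/r[2])
# lip outer edge: strongest vertical gradient rows 183..197
gy=cv2.Sobel(g,cv2.CV_64F,0,1);L=[]
for u in list(range(375,436)):
    col=np.clip(-gy[183:197,u],0,None); L.append((u,183+(col*np.arange(14)).sum()/col.sum()))
X=np.array([hit(u,v,20) for u,v in L]);f=np.polyfit(X[:,1],X[:,0],1);print("lip yaw",-np.degrees(np.arctan(f[0])),"x at y=16",np.polyval(f,16),X.mean(0),np.mean([l[1] for l in L]))
P=cloud("wrist",d,z);ok=d>0
zz=np.where(ok,P[...,2],-1)
for u in (300,320,400): print(u,[(v,int(P[v,u,0]),int(P[v,u,1]),round(float(zz[v,u]),1)) for v in range(184,256,4)])
S=(P[...,2]>40)&(P[...,2]<64)&ok&(P[...,0]>455)&(P[...,0]<512)
for lo,hi in((-40,68),(72,180)):
    Q=P[S&(P[...,1]>lo)&(P[...,1]<hi)];print(len(Q),Q.min(0),Q.max(0))
E
```

```text
lip yaw -5.072683572713371 x at y=16 429.3105630892541 [439.70455833 133.09289988  20.        ] 189.0228663165838
300 [(184, 424, -7, 0.5), (188, 430, -8, 0.1), (192, 432, -7, 18.3), (196, 438, -8, 15.2), (200, 443, -8, 15.7), (204, 449, -9, 15.5), (208, 455, -9, 14.7), (212, 461, -10, 15.4), (216, 467, -11, 14.5), (220, 465, -9, 37.4), (224, 467, -9, 47.6), (228, 471, -9, 52.0), (232, 475, -9, 55.8), (236, 479, -9, 58.4), (240, 484, -10, 59.0), (244, 489, -10, 60.8), (248, 496, -11, 57.2), (252, 504, -12, 50.6)]
320 [(184, 426, 20, 1.1), (188, 432, 19, 1.3), (192, 434, 19, 19.1), (196, 440, 18, 14.7), (200, 446, 18, 15.2), (204, 452, 18, 15.0), (208, 457, 17, 15.2), (212, 463, 17, 13.9), (216, 468, 16, 16.1), (220, 466, 16, 40.2), (224, 470, 16, 46.5), (228, 473, 16, 51.9), (232, 477, 15, 56.8), (236, 481, 15, 58.4), (240, 486, 14, 59.1), (244, 492, 14, 58.8), (248, 498, 13, 57.9), (252, 507, 13, 49.2)]
400 [(184, 436, 132, 0.4), (188, 442, 131, 1.0), (192, 443, 126, 18.8), (196, 449, 127, 16.0), (200, 455, 127, 15.3), (204, 461, 127, 15.6), (208, 466, 127, 15.7), (212, 472, 127, 14.8), (216, 478, 126, 16.4), (220, 476, 120, 37.8), (224, 478, 118, 47.7), (228, 482, 116, 51.7), (232, 355, 23, -1.0), (236, 490, 115, 57.2), (240, 495, 114, 57.7), (244, 500, 114, 59.0), (248, 507, 115, 55.2), (252, 516, 117, 47.9)]
1534 [464.6404705  -25.77050415  40.01106168] [510.63427286  65.22420599  61.13555658]
1522 [473.61634434  90.84143622  40.04958733] [511.8925672  158.2548923   60.68980944]
```

```bash
python3 -m inch '{"twist":[[0,0,0.002],[0,0,0],[0,0,0],[0,0,0],[0,0,0],[0,0,0],[0,0,0],[0,0,0],[0,0,0],[0,0,0]],"dp":[[-0.01,0,0.02],[-0.01,-0.001,0.03],[-0.003,0,0.03],[0,0,0.03],[0,0,0.025],[0,0,0.02],[0,0,0.015],[0,0,0.01],[0,0,0.007],[0,0,0]],"fingers":[0.35,0.35,0.35,0.35,0.35,0.35,0.35,0.35,0.35,0.35]}'  && python3 - <<'E'
from h import *
s=status.read_state();im,d=vision.read_camera("wrist");print(np.round(s["tool_pos"],1),s["orientation"],s["gripper_width"])
cv2.imwrite("pics/w2.png",im)
E
```

```text
clock: 3.55
tool_pos: [442.9, 18.6, 27.1]
orientation: [-0.13, -3.138, 0.0]
wrist_force: [-0.0, 0.1, 0.8]
gripper_width: 0.328
grip_force: 0.0
[442.9  18.6  27.1] [-1.30320446e-01 -3.13795793e+00  1.94309525e-05] 0.32843350834993523
```

View pics/w2.png

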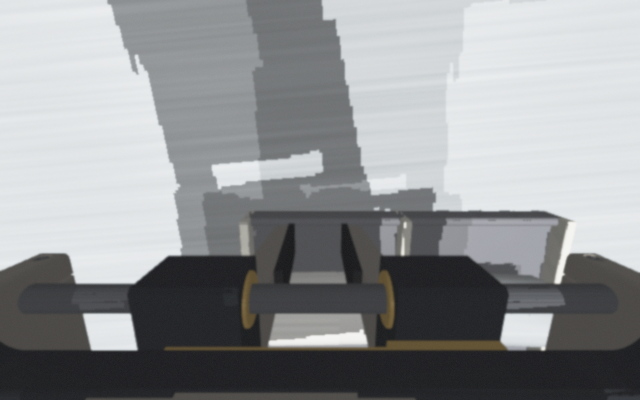

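The fingers are down behind the jar, clear of the lip and inside the lane (lip at row 213). Next I'll approach slowly and begin pushing.

```bash
python3 -m inch '{"twist":[[0,0,0.004],[0,0,0],[0,0,0],[0,0,0],[0,0,0],[0,0,0],[0,0,0],[0,0,0],[0,0,0],[0,0,0]],"dp":[[-0.001,-0.001,0],[-0.0015,-0.001,0],[-0.0015,-0.001,0],[-0.0015,0,0],[-0.0015,0,0],[-0.0015,0,0],[-0.0015,0,0],[-0.0015,0,0],[-0.0015,0,0],[-0.0015,0,0]],"fingers":[0.35,0.35,0.35,0.35,0.35,0.35,0.35,0.35,0.35,0.35]}'  && python3 - <<'E'
from h import *
s=status.read_state();im,d=vision.read_camera("scene");print(np.round(s["tool_pos"],1),s["orientation"],s["wrist_force"])
print([(np.round(r["xyz"],1).tolist(),round(r["confidence"],2)) for r in vision.place_of("scene","jar")][:2])
cv2.imwrite("pics/s2.png",cv2.resize(im[120:280,180:400],None,fx=3,fy=3))
E
```

```text
clock: 4.6
tool_pos: [457.5, 13.8, 27.5]
orientation: [-0.138, -3.138, 0.0]
wrist_force: [-0.6, 0.3, 0.2]
gripper_width: 0.325
grip_force: 0.0
[457.5  13.8  27.5] [-1.37842826e-01 -3.13849198e+00  2.34968197e-05] [-0.61162012  0.28098445  0.20685744]
[([494.1, 22.2, 39.3], 0.95), ([494.2, 124.4, 33.5], 0.16)]
```

View pics/s2.png

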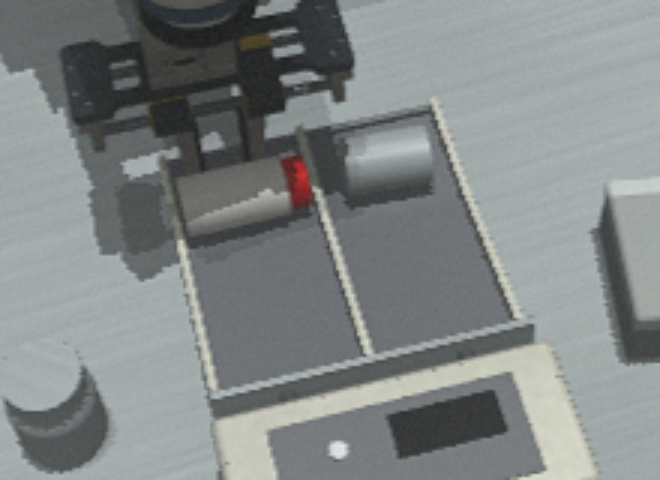

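The scene view shows the tips at the jar's rear side, with the jar (x3 crop, about (240,195)) in its lane and the canister untouched. I'll push on along the apron.

```bash
python3 -m inch '{"twist":[[0,0,0],[0,0,0],[0,0,0],[0,0,0],[0,0,0],[0,0,0],[0,0,0],[0,0,0],[0,0,0],[0,0,0]],"dp":[[-0.0015,0,0],[-0.0015,0,0],[-0.002,0,0],[-0.002,0,0],[-0.002,0,0],[-0.002,0,0],[-0.002,0,0],[-0.002,0,0],[-0.002,0,0],[-0.002,0,0]],"fingers":[0.35,0.35,0.35,0.35,0.35,0.35,0.35,0.35,0.35,0.35]}'; python3 -m inch '{"twist":[[0,0,0],[0,0,0],[0,0,0],[0,0,0],[0,0,0],[0,0,0],[0,0,0],[0,0,0],[0,0,0],[0,0,0]],"dp":[[-0.002,0,0],[-0.002,0,0],[-0.002,0,0],[-0.002,0,0],[-0.002,0,0],[-0.002,0,0],[-0.002,0,0],[-0.002,0,-0.0003],[-0.002,0,-0.0003],[-0.002,0,-0.0003]],"fingers":[0.35,0.35,0.35,0.35,0.35,0.35,0.35,0.35,0.35,0.35]}';  python3 - <<'E'
from h import *
s=status.read_state();im,d=vision.read_camera("scene");print(s["orientation"],s["wrist_force"])
print([(np.round(r["xyz"],1).tolist(),round(r["confidence"],2)) for r in vision.place_of("scene","jar")][:2])
cv2.imwrite("pics/s3.png",cv2.resize(im[120:280,180:400],None,fx=3,fy=3))
E
```

```text
clock: 5.7
tool_pos: [476.5, 12.1, 27.6]
orientation: [-0.138, -3.139, -0.0]
wrist_force: [-1.0, -0.2, 0.4]
gripper_width: 0.322
grip_force: 0.0
clock: 6.7
tool_pos: [496.4, 10.3, 28.5]
orientation: [-0.138, -3.139, -0.0]
wrist_force: [-0.4, -1.1, 0.3]
gripper_width: 0.324
grip_force: 0.3
[-1.37858996e-01 -3.13852518e+00 -1.28140314e-05] [-0.42347258 -1.13122627  0.25982993]
[([530.4, 17.3, 36.6], 0.93)]
```

View pics/s3.png

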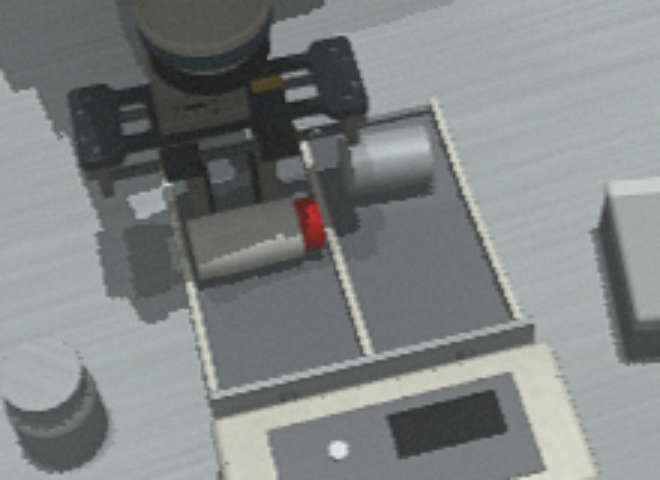

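The jar is square in its lane against both tips at the ramp foot. I'll push it up the ramp.

```bash
python3 -m inch '{"twist":[[0,0,0],[0,0,0],[0,0,0],[0,0,0],[0,0,0],[0,0,0],[0,0,0],[0,0,0],[0,0,0],[0,0,0]],"dp":[[-0.002,0,-0.0003],[-0.002,0,-0.0003],[-0.002,0,-0.0003],[-0.002,0,-0.0003],[-0.002,0,-0.0003],[-0.002,0,-0.0003],[-0.002,0,-0.0003],[-0.002,0,-0.0003],[-0.002,0,-0.0003],[-0.002,0,-0.0003]],"fingers":[0.35,0.35,0.35,0.35,0.35,0.35,0.35,0.35,0.35,0.35]}'; python3 -m inch '{"twist":[[0,0,0],[0,0,0],[0,0,0],[0,0,0],[0,0,0],[0,0,0],[0,0,0],[0,0,0],[0,0,0],[0,0,0]],"dp":[[-0.002,0,-0.0003],[-0.002,0,-0.0003],[-0.002,0,-0.0003],[-0.002,0,-0.0003],[-0.002,0,-0.0003],[-0.002,0,-0.0003],[-0.002,0,-0.0003],[-0.002,0,-0.0003],[-0.002,0,-0.0003],[-0.002,0,-0.0003]],"fingers":[0.35,0.35,0.35,0.35,0.35,0.35,0.35,0.35,0.35,0.35]}'; python3 - <<'E'
from h import *
s=status.read_state();im,d=vision.read_camera("scene");print(s["orientation"],s["wrist_force"])
print([(np.round(r["xyz"],1).tolist(),round(r["confidence"],2)) for r in vision.place_of("scene","jar")][:2])
E
```

```text
clock: 7.8
tool_pos: [516.3, 8.6, 31.5]
orientation: [-0.138, -3.139, -0.0]
wrist_force: [-0.5, 0.1, -0.2]
gripper_width: 0.325
grip_force: 0.3
clock: 8.8
tool_pos: [536.2, 6.8, 34.5]
orientation: [-0.138, -3.139, 0.0]
wrist_force: [-1.0, -0.1, 0.3]
gripper_width: 0.323
grip_force: 0.3
[-1.37876305e-01 -3.13852836e+00  1.24017107e-05] [-0.98221828 -0.10106641  0.28320868]
[([569.0, 15.3, 44.0], 0.56)]
```

```bash
python3 -m inch '{"twist":[[0,0,0],[0,0,0],[0,0,0],[0,0,0],[0,0,0],[0,0,0],[0,0,0],[0,0,0],[0,0,0],[0,0,0]],"dp":[[-0.002,0,-0.0003],[-0.002,0,-0.0003],[-0.002,0,-0.0003],[-0.002,0,-0.0003],[-0.002,0,-0.0003],[-0.002,0,-0.0003],[-0.002,0,-0.0003],[-0.002,0,-0.0003],[-0.002,0,-0.0003],[-0.002,0,-0.0003]],"fingers":[0.35,0.35,0.35,0.35,0.35,0.35,0.35,0.35,0.35,0.35]}'; python3 -m inch '{"twist":[[0,0,0],[0,0,0],[0,0,0],[0,0,0],[0,0,0],[0,0,0],[0,0,0],[0,0,0],[0,0,0],[0,0,0]],"dp":[[-0.002,0,-0.0003],[-0.002,0,-0.0003],[-0.002,0,-0.0003],[-0.002,0,-0.0003],[-0.002,0,-0.0003],[-0.002,0,-0.0003],[-0.002,0,-0.0003],[-0.002,0,-0.0003],[-0.002,0,-0.0003],[-0.002,0,-0.0003]],"fingers":[0.35,0.35,0.35,0.35,0.35,0.35,0.35,0.35,0.35,0.35]}'; python3 - <<'E'
from h import *
s=status.read_state();im,d=vision.read_camera("scene");print(s["orientation"],s["wrist_force"])
print([(np.round(r["xyz"],1).tolist(),round(r["confidence"],2)) for r in vision.place_of("scene","jar")][:2])
cv2.imwrite("pics/s4.png",cv2.resize(im[120:280,180:400],None,fx=3,fy=3))
E
```

```text
clock: 9.9
tool_pos: [556.2, 5.1, 37.5]
orientation: [-0.138, -3.139, 0.0]
wrist_force: [-1.1, 0.3, 0.1]
gripper_width: 0.326
grip_force: 0.3
clock: 10.9
tool_pos: [576.1, 3.3, 40.5]
orientation: [0.138, 3.139, -0.0]
wrist_force: [-1.7, -0.2, 0.1]
gripper_width: 0.328
grip_force: 0.3
[ 1.37841374e-01  3.13854160e+00 -2.77243492e-05] [-1.73064154 -0.19819577  0.09733402]
[([610.9, 14.2, 49.8], 0.82), ([650.5, 285.5, 1.8], 0.32)]
```

View pics/s4.png

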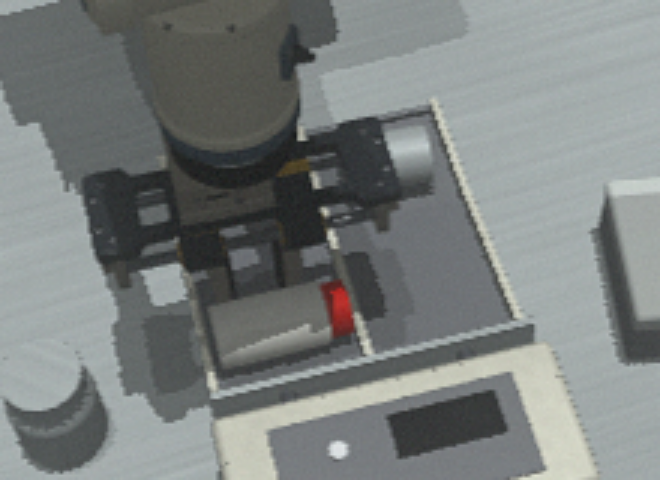

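The jar is about 25 mm short of the stop and still square. I'll slow down for the last part and watch the force.

```bash
python3 -m inch '{"twist":[[0,0,0],[0,0,0],[0,0,0],[0,0,0],[0,0,0],[0,0,0],[0,0,0],[0,0,0],[0,0,0],[0,0,0]],"dp":[[-0.002,0,-0.0003],[-0.002,0,-0.0003],[-0.002,0,-0.0003],[-0.002,0,-0.0003],[-0.002,0,-0.0003],[-0.002,0,-0.0003],[-0.002,0,-0.0003],[-0.002,0,-0.0003],[-0.002,0,-0.0003],[-0.002,0,-0.0003]],"fingers":[0.35,0.35,0.35,0.35,0.35,0.35,0.35,0.35,0.35,0.35]}'; python3 -m inch '{"twist":[[0,0,0],[0,0,0],[0,0,0],[0,0,0],[0,0,0],[0,0,0]],"dp":[[-0.001,0,-0.0001],[-0.001,0,-0.0001],[-0.001,0,-0.0001],[-0.001,0,-0.0001],[-0.001,0,-0.0001],[-0.001,0,-0.0001]],"fingers":[0.35,0.35,0.35,0.35,0.35,0.35]}'; python3 -m inch '{"twist":[[0,0,0],[0,0,0]],"dp":[[-0.001,0,-0.0001],[-0.001,0,-0.0001]],"fingers":[0.35,0.35]}'
```

```text
clock: 12.0
tool_pos: [596.0, 1.6, 43.5]
orientation: [0.138, 3.139, -0.0]
wrist_force: [-1.5, -0.6, 0.3]
gripper_width: 0.329
grip_force: 0.3
clock: 12.6
tool_pos: [601.9, 1.0, 44.1]
orientation: [-0.138, -3.139, 0.0]
wrist_force: [-0.3, 0.1, 0.1]
gripper_width: 0.327
grip_force: 0.3
clock: 12.8
tool_pos: [603.9, 0.9, 44.3]
orientation: [0.138, 3.139, 0.0]
wrist_force: [-0.4, -1.0, 0.2]
gripper_width: 0.328
grip_force: 0.3
```

```bash
for i in 1; do python3 -m inch '{"twist":[[0,0,0],[0,0,0],[0,0,0]],"dp":[[-0.001,0,-0.0001],[-0.001,0,-0.0001],[0,0,0]],"fingers":[0.35,0.35,0.35]}'; done; python3 -m inch '{"twist":[[0,0,0],[0,0,0],[0,0,0]],"dp":[[-0.001,0,-0.0001],[-0.001,0,-0.0001],[0,0,0]],"fingers":[0.35,0.35,0.35]}'; python3 - <<'E'
from h import *
F=[]
for i in range(4):
    im,d=vision.read_camera("scene");F.append(status.read_state()["wrist_force"])
print(np.round(F,1).tolist(),np.mean(F,0))
print([(np.round(r["xyz"],1).tolist(),round(r["confidence"],2)) for r in vision.place_of("scene","jar")][:2])
cv2.imwrite("pics/s5.png",cv2.resize(im[180:290,220:370],None,fx=5,fy=5))
E
```

```text
clock: 13.1
tool_pos: [605.8, 0.7, 44.5]
orientation: [-0.138, -3.138, -0.0]
wrist_force: [-1.8, -0.5, 0.2]
gripper_width: 0.326
grip_force: 0.5
clock: 13.4
tool_pos: [607.4, 0.6, 44.6]
orientation: [-0.138, -3.138, 0.0]
wrist_force: [-3.9, 0.7, 2.2]
gripper_width: 0.325
grip_force: 1.6
[[-2.7, 0.4, 1.5], [-3.6, 0.4, 2.3], [-4.2, 0.7, 2.6], [-4.5, -0.3, 2.3]] [-3.7434729   0.30666309  2.17374561]
[([642.8, 11.2, 55.2], 0.95)]
```

View pics/s5.png

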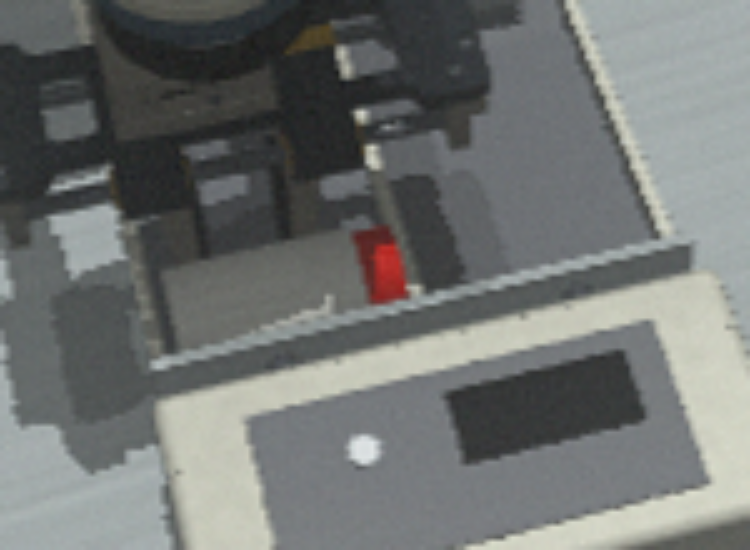

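The jar now lies square on the stop plate and it is starting to press in. I'll press about 3 mm more.

```bash
python3 -m inch '{"twist":[[0,0,0],[0,0,0],[0,0,0],[0,0,0],[0,0,0],[0,0,0]],"dp":[[-0.001,0,-0.0001],[-0.001,0,-0.0001],[-0.001,0,-0.0001],[0,0,0],[0,0,0],[0,0,0]],"fingers":[0.35,0.35,0.35,0.35,0.35,0.35]}'; python3 - <<'E'
from h import *
F=[]
for i in range(5):
    im,d=vision.read_camera("scene");s=status.read_state();F.append(s["wrist_force"])
print(np.round(F,1).tolist(),np.mean(F,0),s["tool_pos"],s["wrist_torque"])
for q in("jar","canister"):print([(np.round(r["xyz"],1).tolist(),round(r["confidence"],2)) for r in vision.place_of("scene",q)][:2])
cv2.imwrite("pics/s6.png",cv2.resize(im[180:290,220:370],None,fx=5,fy=5))
a=cv2.imread("pics/s5.png")
E
```

```text
clock: 14.25
tool_pos: [610.0, 0.3, 44.8]
orientation: [-0.138, -3.137, 0.0]
wrist_force: [-5.1, 1.5, 3.1]
gripper_width: 0.324
grip_force: 3.0
[[-5.7, 0.5, 3.3], [-6.1, 1.1, 2.5], [-5.3, 1.4, 3.6], [-6.7, 0.9, 2.3], [-6.4, 0.6, 3.3]] [-6.0429722   0.90694194  3.01437822] [6.10052508e+02 3.22208132e-01 4.48315806e+01] [0.25098577 1.01386226 0.04263512]
[([645.2, 8.1, 56.8], 0.94)]
[([494.1, 123.8, 32.6], 0.62)]
```

View pics/s6.png

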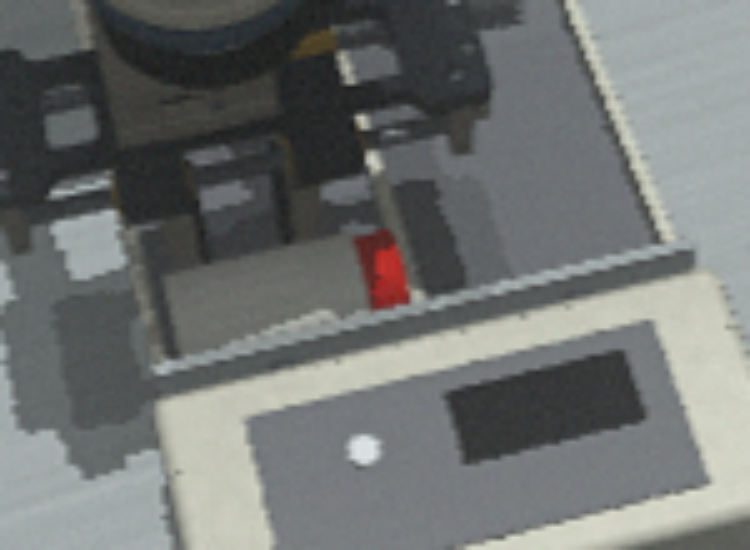

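```bash
python3 -m inch '{"twist":[[0,0,0],[0,0,0],[0,0,0],[0,0,0]],"dp":[[-0.001,0,-0.0001],[0,0,0],[0,0,0],[0,0,0]],"fingers":[0.35,0.35,0.35,0.35]}'; python3 -c "
from bench import job;print(job.finish_job())"
```

```text
clock: 15.0
tool_pos: [610.7, 0.2, 44.9]
orientation: [-0.138, -3.136, -0.0]
wrist_force: [-7.2, 1.2, 3.3]
gripper_width: 0.321
grip_force: 3.5
the job is handed in; nothing more can be done
None
```

I pushed the jar up its lane until it lay square against the stop, and handed the job in at 15.0 s with the fingertips still holding it there. The plate is pressed in by an estimated 5–6 mm, judged from fingertip travel after contact and about 7 N of push; the canister, tip box and steel jar were not touched.

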